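# Cure a bonding disc under the UV lamp

### The arm

A 7-joint arm with a two-finger parallel gripper is mounted at the origin on the work surface. World frame = base frame: x ahead of the robot, y to its left, z up, the work surface at z = 0. Lengths are in m, angles in rad, forces in N, time in s.
With the tool pointing down it reaches from about 0.35 to 0.9 m from the base axis. Payload 19.9 kg.
Tool frame: the origin (TCP) lies between the finger pads; the fingertips stand tcp_to_tips ahead of it and the grasp point (between the pads) lies 5 mm behind it (tcp_to_tips is the distance from the TCP to the fingertips, in m); z points along the fingers, y is the line along which they close (so a half turn about z gives the same grasp; the last joint's range is limited). The gripper opens to 85 mm and grips with 20 to 120 N. Pads are 22 mm wide; open, the fingers measure 114 mm over their backs; the gripper's body (76 mm by 85 mm) begins 54 mm behind the grasp point. The pads swing forward as they close: fully open they stand 13 mm farther back than shut.
Start: joints at [-1.381, 0.417, -0.01, 1.614, 0.005, 1.111, -0.053], TCP at [0.144, 0.608, 0.211] pointing down, gripper open.
Joint ranges: [-2.81, 2.81], [-0.39, 2.02], [-1.27, 1.25], [0.06, 2.57], [-1.19, 4.33], [0.19, 2], [-2.82, 2.82]. Speed limits (rad/s): [1.89, 1.89, 2.39, 2.39, 3.01, 3.01, 3.01].

### API

Orientations are given as a unit quaternion [x, y, z, w].
In Python, from cell import * gives the robot as it stands.
- The arm moves only by the shell command python3 -m creep 'ROWS' [FORCE]. ROWS is JSON, a list of rows, each a list of 5 numbers: the closure, from -1 (fully open) to 1 (shut), so that 0 is half open, then the shift along the tool's x, y, z in mm, then the turn about the tool's z in degrees. A call has exactly 8 rows; each row is the pose to reach, as a shift and turn from the pose commanded when the call began, along the tool's axes at that moment; what a row does not reach only later rows make up. A row lasts 1/10 s, in which the tool goes at most 50 mm and 8.59 degrees, less where a joint would pass 70% of its speed; a pose out of reach is approached as far as the arm can. A call with a gripper value outside its range is refused whole. The fingers move at their own pace and stop on an object; FORCE is the grip in N (left out, the last holds). Time passes only in rows, so rows that repeat a pose let the fingers close, or fill a call up. It gives the time, the measured TCP pose, the force, the opening and the grip force at its end, in the units of the state.
- read_state(): the state, without advancing time (a new reading comes with each control period).
- grab_frame(name): name is "scene" or "top" or "wrist"; returns a dict with "img" (480x640x3 uint8, red, green, blue), "range_z" (480x640 float32, m along the optical axis (not along the pixel's ray), 0 where there is no reading), "fovy" (degrees; the focal length in pixels is half the picture's height over the tangent of half this angle, whatever the lens; pixels are square), "cx", "cy" (the principal point, pixels), "rvec" (rotation vector, rad) and "tvec" (3), from world to camera coordinates, as OpenCV has them; the wrist camera has in their place "T_tool_cam" (4x4, takes a point from camera to tool coordinates, whose origin is the TCP and whose axes are the flange's). Camera axes: x right, y down, z forward; pixel columns grow to the right and rows downward; lengths in m; the calibration is good to about 2 mm. A picture is of the moment at which its call begins: read the wrist's pose just before it.
- close_job(): hands the job in; it is judged then, once.
The state is a dict: "time": time; "q": joint angles; "joint_vel": joint speeds; "joint_efforts": joint torques, N m; "tcp_pos": TCP position; "orientation": TCP orientation; "contact_force": force on the tool from outside, world axes, zero at the start; "wrist_torque": the same for the moment, N m; "width": finger opening in m; "finger_force": force on a finger pad.
Only numpy, scipy, OpenCV 4.12 (cv2) and the standard library are available. Lean on these libraries where they do the work, as an engineer would, in place of code of your own. Each camera call takes 0.05 s, during which the arm holds its last target. There are 200 camera calls.

### The job

Slide the dark wooden plinth along the bench, without lifting it off, until its yellow disc sits centred right under the tip of the UV lamp, and let go of it. Then take the blue stylus from its stand, reach its steel point down through the green-ringed hole of the grey control unit and push the recessed green button well down, and finish while still gripping the stylus and holding the button down. Do not press the green button before the disc is in place, never press the red one, and leave the glass cat, the blue bird and the tin where they stand.

Things in the scene. Friction and masses are not known exactly. Their poses are not given: they have to be found in the camera images.
- lamp_tip (a point): lower end of the UV lamp's light guide, a vertical round rod 10 mm across (widening to 30 mm above 105 mm), pointing straight down, fixed 50 mm above the bench. The lamp head and its bar reach up to 212 mm; the column (on a foot 110 x 90 x 16 mm) stands 145 mm from the tip along this point's +y axis. Fixed; turned differently each time
- plinth_spot (a point): centre of the yellow disc (16 mm across) on the plinth's top face, 28 mm above the bench. The plinth is a loose dark wooden bar 190 x 50 x 28 mm (about 0.3 kg) with a small pale glass moon (40 mm high, from 15 mm behind to 20 mm ahead of the bar's middle) standing on it. The point's x axis runs along the bar, from the bare end to the disc; the disc is 25 mm from the bar's +x end
- plinth_grip (a point): point in the middle of the plinth's bare end, half-way up (14 mm above the bench), 130 mm from the disc along the bar's -x and 35 mm from the bare end; here the bar is 50 mm wide (across its y axis), 28 mm high and free on both sides and above. Axes as plinth_spot
- green_hole (a point): centre of the round hole with the green ring, in the top face of the grey control unit, 60 mm above the bench. The hole is 16 mm wide, straight down. The unit is a fixed box 90 (its x) x 120 (its y) x 60 mm; the green hole is 28 mm to the +y of its middle, the red one 28 mm to the -y. Axes are the unit's, z up
- green_top (a point): centre of the top of the green button (14 mm across), 25 mm below the hole's mouth when not pressed; moves down with the button
- green_button (a joint): how far the green button is pressed, m: 0 out, 0.006 fully down; a spring returns it, about 1 N to start and 5 N at the bottom; it counts as pressed beyond 0.004
- red_button (a joint): the same for the red button, recessed alike in the hole with the red ring; must not be pressed
- stylus_grip (a point): middle of the stylus's blue round handle, 17 mm across and 60 mm long. The stylus (about 50 g) stands upright in its stand, point down, its handle resting on the stand's top (62 mm above the bench), so this point is 92 mm above the bench at the start. Its z axis runs along the stylus up to the top, 30 mm above; the handle's lower end is 30 mm below and a steel stem 7 mm across reaches 55 mm on from there, to the point 85 mm below this point
- stylus_tip (a point): the steel point of the stylus, 85 mm below the middle of the handle. The stand is a fixed wooden block 60 x 60 x 62 mm with an 11 mm hole, from which the stylus is drawn straight up
- cat_mid (a point): bystander: centre of a loose amber glass cat, about 40 mm across and 60 mm high
- bird_mid (a point): bystander: centre of a loose blue bird figure, about 40 mm across and 53 mm high
- tin_mid (a point): bystander: centre of a loose red square tin 64 x 64 x 85 mm with glass rods standing in it up to 160 mm above the bench
Not all that is in view belongs to the job. Leave any orange or turquoise look-alike of the part that bears plinth_spot alone.

How it is judged:
On the way, in this order (a step that is already met when the one before it is completed fails the run):
1. the yellow disc is under the lamp tip (within 6 mm) and the plinth is let go, at rest (horizontal distance between plinth_spot and lamp_tip below 0.006 m and contact force between the fingers and plinth below 0.3 N and linear speed of plinth below 0.01 m/s), for 0.2 s.
2. the stylus is out of its stand, gripped, its point above the stand's top (height (world z) of stylus_tip above 0.062 m and contact force between the fingers and stylus above 1 N), for 0.05 s.
3. the stylus point holds the green button down more than 4 mm (value of joint green_button above 0.004 m and distance between stylus_tip and green_top below 0.01 m), for 0.2 s.
At the end, for the whole second after the job is handed in: Through the last second the stylus, still gripped, holds the green button down more than 4 mm with its point (within 10 mm of the button's top centre), while the yellow disc is within 6 mm of the lamp tip's vertical, the plinth flat on the bench, and the red button is out (all of step 3 and contact force between the fingers and stylus above 1 N and horizontal distance between plinth_spot and lamp_tip below 0.006 m and height (world z) of plinth_spot below 0.031 m and angle between plinth_spot's own z axis and vertical below 0.05 rad and value of joint red_button below 0.002 m); the arm keeps its last pose, push and grip.
It fails at once if the green button is pressed while the disc is not under the lamp (value of joint green_button above 0.002 m and horizontal distance between plinth_spot and lamp_tip above 0.008 m).
It fails at once if the red button is pressed (value of joint red_button above 0.002 m).
It fails at once if the plinth is lifted off the bench (more than 12 mm) (height (world z) of plinth_spot above 0.04 m or height (world z) of plinth_grip above 0.026 m).
It fails at once if a bystander is moved more than 20 mm or tipped (distance of any of cat_mid, bird_mid, tin_mid from where it was at the start of the episode above 0.02 m or angle between any of cat_mid, bird_mid, tin_mid's own z axis and vertical above 0.5 rad).
It also fails if it takes over 51 s, if anything falls off the work surface, if the arm or the gripper's body presses on something with over 40 N, if the wrist force passes 120 N, or if a joint passes its speed limit or range.

## Working session

There is one attempt and no reset: what is moved stays moved. The work goes in short steps, Python scripts to look and compute and a shell command to move; the robot and the scene stay as the last step left them, time stands still between calls to the robot, and variables do not carry over. Pictures are saved under pics/ and viewed, at most 10 in all, crops included, and the job is handed in when it is done.

```bash
mkdir -p pics; ls; cat > h.py <<'E'
from cell import *
import numpy as np, cv2
from scipy.spatial.transform import Rotation as R
def cam(n):
    s=read_state(); f=grab_frame(n)
    fl=240/np.tan(np.radians(f["fovy"])/2)
    if "rvec" in f:
        Rm=cv2.Rodrigues(np.array(f["rvec"],float))[0]; t=np.array(f["tvec"],float).ravel()
        Rw=Rm.T; o=-Rm.T@t
    else:
        T=np.array(f["T_tool_cam"]); Rt=R.from_quat(s["orientation"]).as_matrix()
        Rw=Rt@T[:3,:3]; o=Rt@T[:3,3]+np.array(s["tcp_pos"])
    return dict(img=f["img"],z=f["range_z"],fl=fl,c=(f["cx"],f["cy"]),R=Rw,o=o)
def ray(c,u,v): return c["R"]@np.array([(u-c["c"][0])/c["fl"],(v-c["c"][1])/c["fl"],1])
def onz(c,u,v,z):
    d=ray(c,u,v); return c["o"]+d*(z-c["o"][2])/d[2]
def dep(c,u,v): return c["o"]+ray(c,u,v)*c["z"][int(v),int(u)]
def cloud(c):
    v,u=np.mgrid[:480,:640]; d=np.stack([(u-c["c"][0])/c["fl"],(v-c["c"][1])/c["fl"],np.ones_like(u,float)],-1)*c["z"][...,None]
    return d@c["R"].T+c["o"]
def save(c,n): cv2.imwrite("pics/"+n,cv2.cvtColor(c["img"],cv2.COLOR_RGB2BGR))
E
python3 - <<'E'
from h import *
for n in ["scene","top"]:
    c=cam(n); save(c,n+".png"); print(n,c["o"].round(3),c["fl"],c["R"].round(2).tolist())
s=read_state(); print(s)
E
```

```text
pics
scene [ 1.071 -0.397  0.72 ] 513.1629242623353 [[0.54, 0.57, -0.62], [0.84, -0.36, 0.41], [0.01, -0.74, -0.68]]
top [ 0.279 -0.004  1.109] 474.54249579208437 [[-0.02, -0.98, 0.2], [-1.0, 0.01, -0.01], [0.01, -0.2, -0.98]]
{'time': 0.1, 'q': array([-1.38050437,  0.41793229, -0.01030359,  1.61413089,  0.00470381,
        1.11071518, -0.05304475]), 'joint_vel': array([-7.67201182e-04, -2.55766079e-03,  1.60799796e-04, -1.35761290e-03,
       -1.60356530e-03,  3.06889982e-04,  2.92138707e-06]), 'joint_efforts': array([ 2.89234769e-03, -8.65818572e+01,  6.81209173e-01, -4.35650468e+01,
        1.93351752e-02,  4.71727399e-03, -1.03425093e-04]), 'tcp_pos': array([0.14350742, 0.60793982, 0.2105045 ]), 'orientation': array([ 1.15653794e-01,  9.93289415e-01, -5.80645550e-04, -2.13292173e-05]), 'contact_force': array([-0.38458911, -0.503228  ,  0.06310818]), 'wrist_torque': array([ 0.01733504, -0.01067532, -0.00852328]), 'finger_force': 0.0, 'width': 0.08551751863807579}
```

View pics/scene.png

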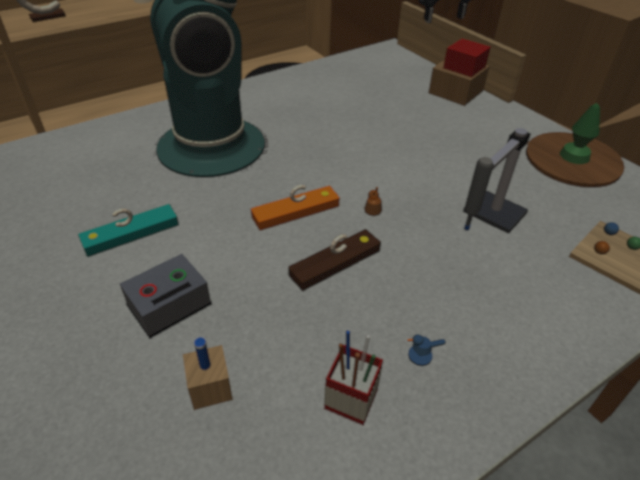

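View pics/top.png

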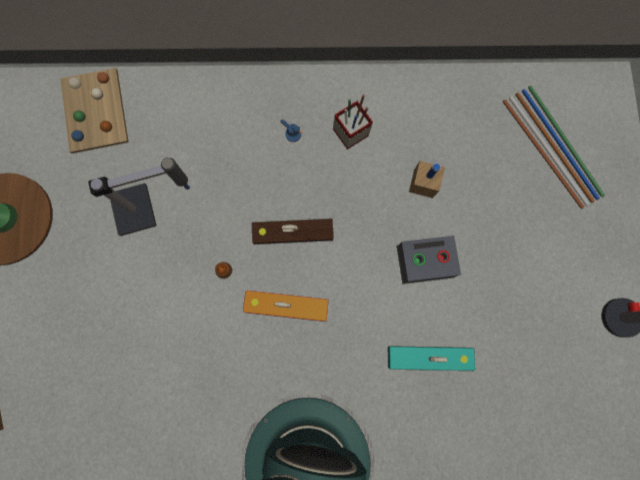

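The scene view shows the dark plinth with its disc at (364,240), the lamp tip at (468,228), the unit's green hole at (178,275) and the stylus at (202,345). In the top view the disc is at (263,232), the lamp tip at (187,187), the green hole at (419,259) and the stylus at (434,170). Next I'll measure them in both views.

```bash
python3 - <<'E'
from h import *
S=cam("scene");T=cam("top")
print(S["c"],T["c"])
def blobs(c,lo,hi,win,n=3):
    h=cv2.cvtColor(c["img"],cv2.COLOR_RGB2HSV); m=cv2.inRange(h,lo,hi)
    k=np.zeros_like(m); u0,u1,v0,v1=win; k[v0:v1,u0:u1]=m[v0:v1,u0:u1]
    nn,_,st,ce=cv2.connectedComponentsWithStats(k)
    o=np.argsort(-st[1:,4])[:n]+1
    return [(ce[i].round(1).tolist(),int(st[i,4])) for i in o]
Y=((22,120,100),(35,255,255))
for nm,c,w,wg,wr,wb in [("S",S,(340,385,225,260),(160,195,260,290),(130,165,275,305),(190,215,335,375)),("T",T,(253,273,222,242),(408,430,248,270),(433,455,246,268),(425,442,160,182))]:
    b=blobs(c,*Y,w,1); print(nm,"disc",b,onz(c,*b[0][0],.028).round(4),dep(c,*b[0][0]).round(4))
    b=blobs(c,(45,60,30),(80,255,255),wg,1); print("green",b,onz(c,*b[0][0],.06).round(4),dep(c,*b[0][0]).round(4)) if b else 0
    b=blobs(c,(170,80,40),(180,255,255),wr,1)or blobs(c,(0,80,40),(8,255,255),wr,1); print("red",b,onz(c,*b[0][0],.06).round(4)) if b else 0
    b=blobs(c,(105,120,40),(130,255,255),wb,1); print("blue",b,onz(c,*b[0][0],.095).round(4),dep(c,*b[0][0]).round(4)) if b else 0
# dark plinth axis
P=cloud(T)
h=cv2.cvtColor(T["img"],cv2.COLOR_RGB2HSV)
z=P[...,2]; m=(z>.022)&(z<.034); m[:215]=0;m[248:]=0;m[:,:245]=0;m[:,340:]=0
q=P[m][:,:2].astype(np.float32); print("plinth rect",len(q),cv2.minAreaRect(q))
z=P[...,2]; m=(z>.055)&(z<.065); m[:230]=0;m[290:]=0;m[:,:390]=0;m[:,470:]=0
q=P[m][:,:2].astype(np.float32); print("unit rect",len(q),cv2.minAreaRect(q))
print("tip T",onz(T,187,187,.05),"S",onz(S,468,229,.05))
for c,w in((T,(160,200,150,200)),(S,(455,500,150,240))):
    P=cloud(c);k=np.zeros(P.shape[:2],bool);k[w[2]:w[3],w[0]:w[1]]=1
    for a,b in((.045,.06),(.06,.075),(.075,.1),(.11,.16)):
        q=P[k&(P[...,2]>a)&(P[...,2]<b)]; print(a,len(q),q.mean(0).round(4) if len(q) else 0)
P=cloud(T)
for nm,u,v in [("bird",291,131),("cat",223,269),("tin",352,125),("foot",133,212),("stand",427,180)]: print(nm,dep(T,u,v).round(3))
for nm,c,w in (("lt",T,(150,200,145,200)),("ls",S,(445,505,150,240))):
    im=c["img"][w[2]:w[3],w[0]:w[1]]; cv2.imwrite(f"pics/{nm}.png",cv2.resize(im[...,::-1],None,fx=6,fy=6,interpolation=2))
E
```

```text
(311.84323534455586, 233.35413178074072) (311.5325330102286, 238.09988662709077)
S disc [([363.7, 238.6], 38)] [0.5079 0.0988 0.028 ] [0.5108 0.0963 0.0315]
green [([177.5, 274.9], 131)] [ 0.4336 -0.2553  0.06  ] [ 0.4261 -0.2536  0.0523]
red [([148.6, 288.5], 55)] [ 0.4369 -0.3086  0.06  ]
blue [([203.0, 358.0], 147)] [ 0.6384 -0.2938  0.095 ] [ 0.6379 -0.2937  0.0943]
T disc [([262.1, 231.3], 43)] [0.5119 0.0972 0.028 ] [0.5114 0.097  0.0302]
green [([418.6, 259.1], 108)] [ 0.4362 -0.2561  0.06  ] [ 0.4401 -0.2622  0.0344]
red [([445.8, 251.2], 9)] [ 0.4532 -0.3184  0.06  ]
blue [([433.5, 169.9], 64)] [ 0.633  -0.2935  0.095 ] [ 0.6244 -0.2864  0.1199]
plinth rect 1611 ((0.5129133462905884, 0.026784300804138184), (0.05129331350326538, 0.1889476329088211), 1.5751696825027466)
unit rect 2034 ((0.4385354518890381, -0.28344273567199707), (0.090378038585186, 0.12187898904085159), 5.848184108734131)
tip T [0.61474708 0.26955086 0.05      ] S [0.6136657  0.27270746 0.05      ]
0.045 6 [0.6098 0.2661 0.0555]
0.06 13 [0.6102 0.2665 0.0667]
0.075 4 [0.61   0.2664 0.0781]
0.11 134 [0.6042 0.2618 0.1359]
0.045 59 [0.5889 0.3469 0.0534]
0.06 58 [0.5949 0.3229 0.0675]
0.075 64 [0.6046 0.2937 0.0867]
0.11 368 [0.6176 0.2598 0.1353]
bird [0.756 0.028 0.038]
cat [0.421 0.182 0.055]
tin [ 0.747 -0.114  0.088]
foot [0.565 0.403 0.017]
stand [ 0.62  -0.286  0.064]
```

```bash
cat >> h.py <<'E'
def go(p,ydir=None):
    "tool-frame shift (mm) and turn (deg) to bring the TCP to p with tool y along ydir (rad, mod pi)"
    s=read_state(); M=R.from_quat(s["orientation"]).as_matrix(); d=M.T@(np.array(p)-s["tcp_pos"])*1000
    a=0
    if ydir is not None:
        y=M[:,1]; a=np.degrees(np.arctan2(y[1],y[0])-ydir); a=(a+90)%180-90
    print("go",p,"->",d.round(1),"turn",round(a,1),"| t",round(s["time"],2),"tcp",s["tcp_pos"].round(4),"q",s["q"].round(2),"w",round(s["width"],4),"ff",round(s["finger_force"],1),"F",s["contact_force"].round(1))
E
python3 -m creep '[[-1,-34,-36,0,8],[-1,-68,-72,0,16],[-1,-102,-108,0,24],[-1,-136,-144,0,32],[-1,-170,-180,0,40],[-1,-204,-216,0,48],[-1,-238,-252,0,56],[-1,-272,-288,0,64]]' 30
python3 -c "
from h import *
go([.5146,-.038,.13],.0275)
try: print(tcp_to_tips)
except Exception as e: print(e)"
```

```text
time: 1.0
tcp_pos: [0.3427, 0.2637, 0.2112]
orientation: [0.627, 0.779, 0.0, -0.0]
contact_force: [0.5, 1.2, 0.1]
width: 0.0852
finger_force: 0.0
go [0.5146, -0.038, 0.13] -> [-331.6  103.1   81.1] turn 10.8 | t 1.0 tcp [0.3427 0.2637 0.2112] q [-1.06  0.06  0.35  2.08 -0.03  1.01 -0.48] w 0.0852 ff 0.0 F [0.5 1.2 0.1]
0.014
```

```bash
python3 -m creep '[[-1,-44,14,0,2],[-1,-88,28,0,4],[-1,-132,42,0,6],[-1,-176,56,0,8],[-1,-220,70,15,10],[-1,-264,84,35,11],[-1,-304,98,55,11],[-1,-332,103,70,11]]'
python3 - <<'E'
from h import *
go([.5146,-.038,.02],.0275)
c=cam("wrist"); save(c,"w1.png"); P=cloud(c)
z=P[...,2]; print("o",c["o"].round(3), "zmed",np.median(z))
m=((z>.023)&(z<.033)&(P[...,0]>.45)&(P[...,0]<.58)&(P[...,1]<.14)&(P[...,1]>-.1)).astype(np.uint8)
n,l,st,ce=cv2.connectedComponentsWithStats(m); k=np.argmax(st[1:,4])+1
q=P[l==k][:,:2].astype(np.float32); print(len(q),cv2.minAreaRect(q),q.min(0),q.max(0))
h=cv2.cvtColor(c["img"],cv2.COLOR_RGB2HSV); y=cv2.inRange(h,(22,120,100),(35,255,255)); 
if y.any(): v,u=np.nonzero(y); print("yellow",len(u),onz(c,u.mean(),v.mean(),.028))
E
```

```text
time: 1.8
tcp_pos: [0.5166, -0.0383, 0.14]
orientation: [0.697, 0.717, -0.0, 0.0]
contact_force: [-0.3, 1.5, 0.0]
width: 0.0855
finger_force: 0.0
go [0.5146, -0.038, 0.02] -> [  0.5  -2.  120. ] turn 0.1 | t 1.8 tcp [ 0.5166 -0.0383  0.14  ] q [-0.5   0.36  0.62  1.96 -0.27  0.9   0.29] w 0.0855 ff 0.0 F [-0.3  1.5  0. ]
o [0.515 0.037 0.302] zmed -0.00010246306039612962
18012 ((0.5129210352897644, 0.02103445678949356), (0.05012722685933113, 0.17336808145046234), 2.064020872116089) [ 0.48481902 -0.06622935] [0.5408386 0.1081113]
yellow 608 [0.51004019 0.09843898 0.028     ]
```

View pics/w1.png

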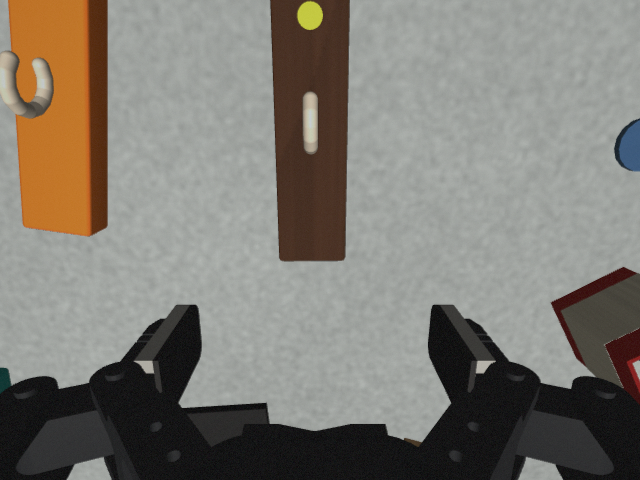

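The wrist view shows the plinth between and ahead of the fingers: bare end at (312,260), disc at (310,15), and the moon well ahead. The measurements agree with the given sizes, so I'll descend and close.

```bash
python3 -m creep '[[-1,0,-1,25,0],[-1,0,-2,50,0],[-1,0,-2,75,0],[-1,0,-2,100,0],[-1,0,-2,113,0],[-1,0,-2,120,0],[0,0,-2,120,0],[1,0,-2,120,0]]' 25
python3 -m creep '[[1,0,0,0,0],[1,0,0,0,0],[1,0,0,0,0],[1,0,0,0,0],[1,0,0,0,0],[1,0,0,0,0],[1,0,0,0,0],[1,0,0,0,0]]'
python3 -c "
from h import *
go([.618,.137,.02],.0275)"
```

```text
time: 2.65
tcp_pos: [0.5142, -0.0358, 0.0219]
orientation: [0.696, 0.718, 0.0, 0.0]
contact_force: [0.7, -0.7, 0.2]
width: 0.0593
finger_force: 0.0
time: 3.45
tcp_pos: [0.5137, -0.0358, 0.0211]
orientation: [0.696, 0.718, -0.0, 0.0]
contact_force: [0.0, 0.1, -0.5]
width: 0.0001
finger_force: 0.0
go [0.618, 0.137, 0.02] -> [169.6 109.5   1.1] turn 0.1 | t 3.45 tcp [ 0.5137 -0.0358  0.0211] q [-0.4   0.55  0.51  2.03 -0.43  0.66  0.42] w 0.0001 ff 0.0 F [ 0.   0.1 -0.5]
```

```bash
python3 - <<'E'
from h import *
c=cam("wrist"); save(c,"w2.png")
c=cam("top"); save(c,"t2.png"); 
cv2.imwrite("pics/t2c.png",cv2.resize(c["img"][150:300,150:400,::-1],None,fx=3,fy=3))
im=np.hstack([cv2.resize(cv2.imread("pics/w2.png"),(400,300)),cv2.resize(cv2.imread("pics/t2c.png"),(400,300))]); cv2.imwrite("pics/m2.png",im)
E
```

```text
(no output)
```

View pics/m2.png

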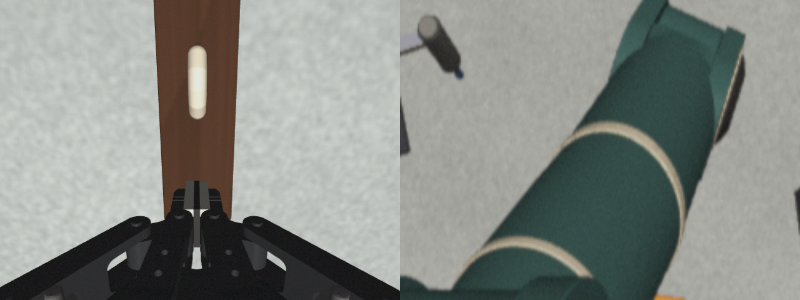

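The wrist view shows the fingers shut above the bar, tips at about (195,185) in the left tile, and the moon where it was expected, so the bar has not moved. I'll measure the fingertip and bar heights from depth.

```bash
python3 - <<'E'
from h import *
s=read_state(); c=cam("wrist"); P=cloud(c)
print(s["tcp_pos"].round(4), s["contact_force"].round(2), s["width"])
for v in range(180,440,20): print(v,[P[v,u].round(3).tolist() for u in (270,305,314,321,350)])
z=P[...,2]; print("bench",np.median(z[60:250,20:200]),"bar",np.median(z[60:250,260:290]))
import cell; print([n for n in dir(cell) if not n.startswith("_")])
E
```

```text
[ 0.5137 -0.0358  0.0211] [-0.29  0.39 -0.15] 9.116746269218809e-05
180 [[0.495, 0.015, 0.027], [0.509, 0.02, 0.06], [0.512, 0.021, 0.061], [0.515, 0.021, 0.062], [0.527, 0.016, 0.027]]
200 [[0.495, 0.007, 0.027], [0.509, 0.007, 0.027], [0.513, 0.007, 0.027], [0.516, 0.008, 0.027], [0.527, 0.008, 0.026]]
220 [[0.495, -0.002, 0.026], [0.509, -0.001, 0.028], [0.513, -0.001, 0.026], [0.516, -0.001, 0.028], [0.528, -0.001, 0.027]]
240 [[0.495, -0.01, 0.027], [0.51, -0.009, 0.029], [0.513, -0.009, 0.028], [0.516, -0.009, 0.028], [0.528, -0.009, 0.028]]
260 [[0.495, -0.019, 0.027], [0.51, -0.019, 0.027], [0.514, -0.018, 0.027], [0.517, -0.019, 0.027], [0.529, -0.018, 0.027]]
280 [[0.495, -0.028, 0.028], [0.51, -0.027, 0.028], [0.514, -0.028, 0.026], [0.517, -0.028, 0.026], [0.529, -0.027, 0.027]]
300 [[0.495, -0.038, 0.027], [0.51, -0.024, 0.054], [0.514, -0.023, 0.055], [0.516, -0.024, 0.055], [0.53, -0.036, 0.028]]
320 [[0.495, -0.048, 0.027], [0.511, -0.024, 0.07], [0.514, -0.024, 0.069], [0.516, -0.024, 0.069], [0.526, -0.028, 0.062]]
340 [[0.501, -0.024, 0.082], [0.511, -0.023, 0.083], [0.514, -0.026, 0.077], [0.516, -0.026, 0.078], [0.524, -0.021, 0.085]]
360 [[0.502, -0.023, 0.093], [0.511, -0.023, 0.093], [0.514, -0.033, 0.078], [0.516, -0.028, 0.085], [0.523, -0.023, 0.092]]
380 [[0.503, -0.019, 0.107], [0.511, -0.033, 0.088], [0.514, -0.04, 0.078], [0.516, -0.033, 0.087], [0.522, -0.018, 0.108]]
400 [[0.504, -0.019, 0.114], [0.512, -0.039, 0.089], [0.516, -0.113, -0.0], [0.516, -0.04, 0.087], [0.521, -0.018, 0.114]]
420 [[0.505, -0.018, 0.12], [0.512, -0.042, 0.093], [0.517, -0.127, -0.001], [0.521, -0.127, -0.001], [0.521, -0.018, 0.12]]
bench -0.0007260985252607738 bar 0.02727778411850461
['Unreachable', 'close_job', 'grab_frame', 'read_state', 'tcp_to_tips']
```

Depth shows the shut fingertips at about z=0.045-0.05, although the TCP reads 0.021. So the tips sit about 27 mm behind the reported TCP, not 14 mm ahead of it. I'll reopen, go lower, and measure the tips again.

```bash
python3 -m creep '[[-1,0,0,-5,0],[-1,0,0,-5,0],[-1,0,0,-5,0],[-1,0,0,-5,0],[-1,0,0,-5,0],[-1,0,0,-5,0],[-1,0,0,5,0],[-1,0,0,15,0]]'
python3 - <<'E'
from h import *
s=read_state(); c=cam("wrist"); P=cloud(c); save(c,"w3.png")
print(s["tcp_pos"].round(4), s["contact_force"].round(2), s["width"])
# pad pixels: near the pad columns, above bar height, y near tcp
m=(abs(P[...,1]-s["tcp_pos"][1]-.011)<.006)&(abs(P[...,0]-s["tcp_pos"][0])<.06)&(P[...,2]>.005)&(P[...,2]<.07)&(abs(P[...,0]-s["tcp_pos"][0])>.03)
q=P[m]; print(len(q))
for sg in(-1,1):
    a=q[np.sign(q[:,0]-s["tcp_pos"][0])==sg]; print(a.min(0),a.max(0),np.percentile(a,5,axis=0))
E
```

```text
time: 4.4
tcp_pos: [0.5137, -0.0357, 0.0053]
orientation: [0.696, 0.718, 0.0, 0.0]
contact_force: [0.1, 0.1, 0.3]
width: 0.0853
finger_force: 0.0
[ 0.5137 -0.0357  0.0053] [0.15 0.08 0.34] 0.08534316804422974
4180
[ 0.45731527 -0.03067296  0.03742995] [ 0.47198327 -0.02433859  0.0699852 ] [ 0.45862984 -0.03012561  0.04350109]
[ 0.55604174 -0.03062624  0.03755471] [ 0.57081094 -0.02149668  0.06996495] [ 0.55646954 -0.02962757  0.04318608]
```

View pics/w3.png

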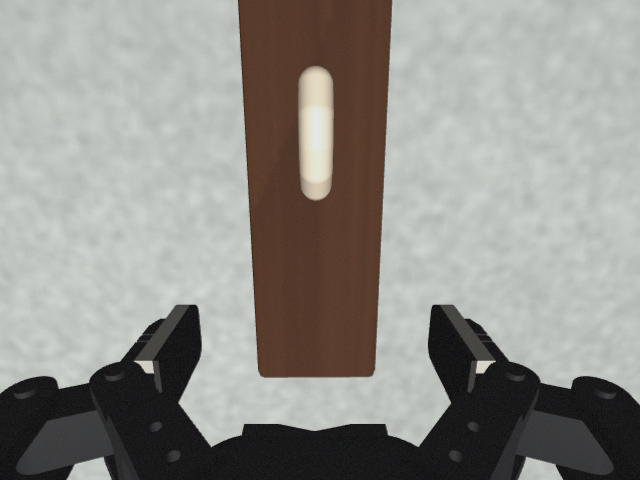

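The open fingers straddle the bar's bare end (bar end at row 376, pads at (190,320) and (440,320)). The open tips are 32 mm behind the reported TCP. I'll go 21 mm lower and close.

```bash
python3 -m creep '[[-1,0,0,8,0],[-1,0,0,16,0],[-1,0,0,21,0],[-1,0,0,21,0],[1,0,0,21,0],[1,0,0,21,0],[1,0,0,21,0],[1,0,0,21,0]]' 25
python3 - <<'E'
from h import *
go([.618,.137,.0],.0275)
c=cam("wrist"); P=cloud(c); z=P[...,2]
m=((z>.023)&(z<.033)&(P[...,0]>.45)&(P[...,0]<.58)); v,u=np.nonzero(m)
h=cv2.cvtColor(c["img"],cv2.COLOR_RGB2HSV); y=cv2.inRange(h,(22,120,100),(35,255,255)); print("yel",y.sum()//255)
T=cam("top"); print("tip by top depth")
E
```

```text
time: 5.25
tcp_pos: [0.5139, -0.0358, -0.0145]
orientation: [0.696, 0.718, 0.0, 0.0]
contact_force: [-1.4, 0.3, 6.6]
width: 0.0493
finger_force: 26.3
go [0.618, 0.137, 0.0] -> [169.5 109.3 -14.4] turn 0.1 | t 5.25 tcp [ 0.5139 -0.0358 -0.0145] q [-0.36  0.61  0.46  2.04 -0.47  0.59  0.46] w 0.0493 ff 26.3 F [-1.4  0.3  6.6]
yel 0
tip by top depth
```

```bash
python3 -m creep '[[1,10,6,-1,0],[1,35,23,-1,0],[1,65,42,-1,0],[1,95,61,-1,0],[1,125,81,-1,0],[1,150,97,-1,0],[1,164,106,-1,0],[1,168.5,109,-1,0]]'
python3 - <<'E'
from h import *
go([.6174,.1362,-.015],.0275)
for n in("scene","top"):
    c=cam(n); save(c,n+"4.png"); h=cv2.cvtColor(c["img"],cv2.COLOR_RGB2HSV); y=cv2.inRange(h,(22,120,100),(35,255,255))
    nn,_,st,ce=cv2.connectedComponentsWithStats(y)
    for i in range(1,nn):
        if st[i,4]>8: print(n,ce[i].round(1),st[i],onz(c,*ce[i],.028).round(4))
S=cv2.imread("pics/scene4.png")[190:290,410:540]; T=cv2.imread("pics/top4.png")[150:250,140:270]
cv2.imwrite("pics/m4.png",np.hstack([cv2.resize(S,(400,308),interpolation=2),cv2.resize(T,(400,308),interpolation=2)]))
E
```

```text
time: 6.15
tcp_pos: [0.6179, 0.1387, -0.0142]
orientation: [0.695, 0.719, 0.0, -0.0]
contact_force: [-1.4, 0.1, -2.2]
width: 0.0496
finger_force: 26.7
go [0.6174, 0.1362, -0.015] -> [-2.5 -0.6  0.8] turn 0.3 | t 6.15 tcp [ 0.6179  0.1387 -0.0142] q [-0.61  0.77  0.47  1.74 -0.48  0.76  0.14] w 0.0496 ff 26.7 F [-1.4  0.1 -2.2]
scene [324.5 193.2] [322 191   6   5  24] [0.3457 0.1147 0.028 ]
scene [ 92.5 235.5] [ 89 234   8   4  24] [ 0.2127 -0.3492  0.028 ]
scene [465.3 236.6] [461 234   9   6  43] [0.6119 0.2734 0.028 ]
top [254.4 301.7] [251 298   8   8  46] [0.3493 0.114  0.028 ]
top [463.4 358.7] [461 356   6   6  29] [ 0.2165 -0.3498  0.028 ]
```

View pics/m4.png

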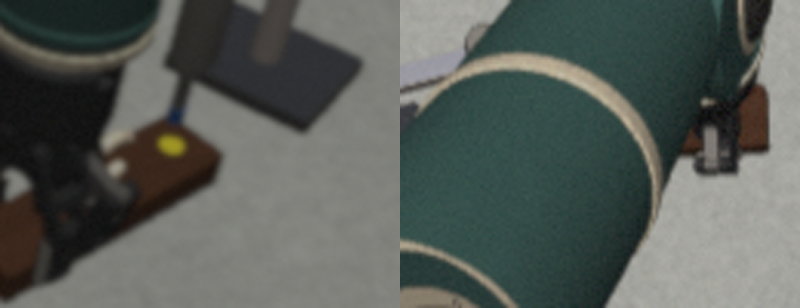

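In the left (scene) tile the tip ends at about (467,229) in full-image pixels and the disc is at (465.3,236.6). The disc is about 2.5 mm too far in +y, so I'll pull it back, release, rise and check from above.

```bash
python3 -m creep '[[1,-1.5,0,0,0],[1,-2.5,0,0.5,0],[1,-2.5,0,0.5,0],[1,-2.5,0,0.5,0],[-1,-2.5,0,0.5,0],[-1,-2.5,0,0.5,0],[-1,-2.5,0,0.5,0],[-1,-2.5,0,0.5,0]]'
python3 -m creep '[[-1,0,0,-10,0],[-1,0,0,-30,0],[-1,-5,0,-55,0],[-1,-10,0,-85,0],[-1,-10,0,-115,0],[-1,-10,0,-145,0],[-1,-10,0,-170,0],[-1,-10,0,-190,0]]'
python3 - <<'E'
from h import *
go([.6174,.1362,-.015],.0275)
c=cam("wrist"); save(c,"w5.png"); P=cloud(c)
h=cv2.cvtColor(c["img"],cv2.COLOR_RGB2HSV); y=cv2.inRange(h,(22,120,100),(35,255,255)); v,u=np.nonzero(y)
if len(u): print("wrist disc",len(u),u.min(),u.max(),v.min(),v.max(),onz(c,u.mean(),v.mean(),.028),P[y>0].mean(0))
m=(abs(P[...,0]-.615)<.03)&(abs(P[...,1]-.27)<.03)
for a in np.arange(.04,.12,.01):
    q=P[m&(P[...,2]>a)&(P[...,2]<=a+.01)]
    if len(q): print(round(a,2),len(q),q.mean(0).round(4),q.min(0).round(4),q.max(0).round(4))
for n in("scene","top"):
    c=cam(n); save(c,n+"5.png"); h=cv2.cvtColor(c["img"],cv2.COLOR_RGB2HSV); y=cv2.inRange(h,(22,120,100),(35,255,255)); y[300:]=0;y[280:,:]=0
    nn,_,st,ce=cv2.connectedComponentsWithStats(y)
    for i in range(1,nn):
        if st[i,4]>3: print(n,ce[i].round(1),st[i],onz(c,*ce[i],.028).round(4))
S=cv2.imread("pics/scene5.png")[205:255,435:500]; 
cv2.imwrite("pics/m5.png",np.hstack([cv2.resize(S,(400,308),interpolation=2),cv2.resize(cv2.imread("pics/w5.png"),(400,308))]))
E
```

```text
time: 7.05
tcp_pos: [0.6177, 0.1335, -0.0143]
orientation: [0.696, 0.718, 0.0, 0.0]
contact_force: [0.7, -1.1, -0.4]
width: 0.0849
finger_force: 0.0
time: 7.85
tcp_pos: [0.6182, 0.1233, 0.1781]
orientation: [0.696, 0.718, 0.001, 0.0]
contact_force: [-0.1, 0.2, -0.6]
width: 0.0855
finger_force: 0.0
go [0.6174, 0.1362, -0.015] -> [ 12.8  -0.8 193.1] turn 0.1 | t 7.85 tcp [0.6182 0.1233 0.1781] q [-0.68  0.52  0.61  1.65 -0.33  1.07  0.05] w 0.0855 ff 0.0 F [-0.1  0.2 -0.6]
wrist disc 389 302 324 8 31 [0.61414894 0.26568546 0.028     ] [0.61415656 0.26527388 0.02980339]
0.05 55 [0.6125 0.2655 0.0554] [0.607  0.2643 0.0504] [0.6175 0.2685 0.06  ]
0.06 31 [0.6126 0.2653 0.0612] [0.6079 0.2644 0.06  ] [0.6168 0.2667 0.0646]
0.1 97 [0.6127 0.2563 0.1069] [0.6033 0.2551 0.1032] [0.6214 0.2589 0.1099]
0.11 94 [0.6126 0.2558 0.1134] [0.6052 0.2549 0.11  ] [0.6197 0.2573 0.1182]
scene [324.6 193.1] [322 191   6   5  23] [0.3456 0.115  0.028 ]
scene [ 92.5 235.5] [ 89 234   8   4  24] [ 0.2127 -0.3492  0.028 ]
scene [463.3 237.7] [459 235   9   6  41] [0.6122 0.2677 0.028 ]
```

View pics/m5.png

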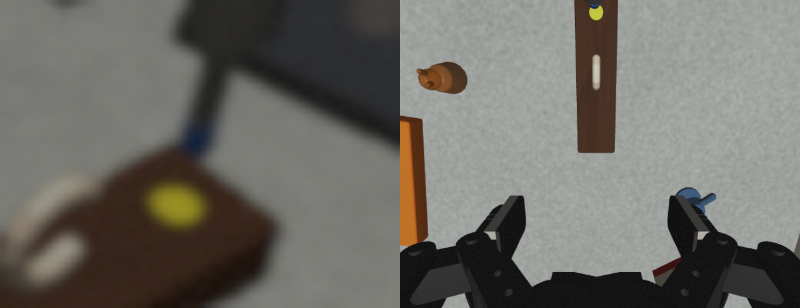

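In the wrist view (right tile) the disc at full-frame pixel (313,19) is just short of the blue lamp tip. Depth puts the rod centre at (0.6125,0.2693) and the disc at (0.614,0.2657), so it is about 3.6 mm short in y. I'll regrip and nudge it.

```bash
python3 -m creep '[[-1,5,0,40,0],[-1,10,0,90,0],[-1,10,0,135,0],[-1,10,0,170,0],[-1,10,0,187,0],[-1,10,0,192,0],[1,10,0,192,0],[1,10,0,192,0]]' 20
python3 -m creep '[[1,0,0,0,0],[1,0,0,0,0],[1,1,0,0,0],[1,2,-0.3,0,0],[1,3,-0.6,0,0],[1,3.6,-0.8,0,0],[1,3.6,-0.8,0,0],[1,3.6,-0.8,0,0]]'
python3 -c "
from h import *
go([.6177,.1335,-.0143],.0275)
c=cam('scene'); h=cv2.cvtColor(c['img'],cv2.COLOR_RGB2HSV); y=cv2.inRange(h,(22,120,100),(35,255,255)); y[:,:400]=0; v,u=np.nonzero(y); print(len(u),u.mean(),v.mean(),onz(c,u.mean(),v.mean(),.028))
"
```

```text
time: 8.8
tcp_pos: [0.6187, 0.1336, -0.0147]
orientation: [0.696, 0.718, 0.001, 0.001]
contact_force: [0.4, -0.8, 0.2]
width: 0.0592
finger_force: 0.0
time: 9.6
tcp_pos: [0.618, 0.1363, -0.0146]
orientation: [0.697, 0.717, 0.001, 0.001]
contact_force: [0.9, -4.8, 5.3]
width: 0.0494
finger_force: 20.7
go [0.6177, 0.1335, -0.0143] -> [-2.8 -0.4 -0.3] turn 0.1 | t 9.6 tcp [ 0.618   0.1363 -0.0146] q [-0.61  0.77  0.48  1.74 -0.48  0.75  0.14] w 0.0494 ff 20.7 F [ 0.9 -4.8  5.3]
46 464.0217391304348 237.3695652173913 [0.61226956 0.26967194 0.028     ]
```

```bash
python3 -m creep '[[1,0,0,-0.7,0],[1,1,0,-0.7,0],[1,1.8,0,-0.7,0],[1,1.8,0,-0.7,0],[1,1.8,0,-0.3,0],[-1,1.8,0,-0.3,0],[-1,1.8,0,-0.3,0],[-1,1.8,0,-0.3,0]]'
python3 -m creep '[[-1,0,0,0,0],[-1,0,0,-5,0],[-1,0,0,-30,0],[-1,-5,0,-60,0],[-1,-10,0,-100,0],[-1,-10,0,-145,0],[-1,-10,0,-180,0],[-1,-10,0,-190,0]]'
python3 - <<'E'
from h import *
go([.633,-.2937,.12],0)
c=cam("wrist"); P=cloud(c)
h=cv2.cvtColor(c["img"],cv2.COLOR_RGB2HSV); y=cv2.inRange(h,(22,120,100),(35,255,255)); v,u=np.nonzero(y)
if len(u): print("wrist disc",len(u),u.min(),u.max(),v.min(),v.max(),onz(c,(u.min()+u.max())/2,v.max()-11,.028))
m=(abs(P[...,0]-.615)<.03)&(abs(P[...,1]-.27)<.03)
q=P[m&(P[...,2]>.05)&(P[...,2]<=.065)]
if len(q): print(len(q),q.mean(0).round(4),q.min(0).round(4),q.max(0).round(4))
z=P[...,2]; m=((z>.023)&(z<.033)&(abs(P[...,0]-.615)<.05)&(P[...,1]>.05)); q=P[m][:,:2].astype(np.float32); print(cv2.minAreaRect(q),q.min(0))
c=cam("scene"); h=cv2.cvtColor(c['img'],cv2.COLOR_RGB2HSV); y=cv2.inRange(h,(22,120,100),(35,255,255)); y[:,:400]=0; v,u=np.nonzero(y); print(len(u),u.mean(),v.mean(),onz(c,u.mean(),v.mean(),.028))
y=cv2.inRange(h,(100,110,30),(130,255,255)); y[:,:455]=0;y[:,480:]=0;y[:215]=0;y[245:]=0; v,u=np.nonzero(y); print("bluetip",len(u),u.min(),u.max(),v.min(),v.max(),u.mean(),v.mean())
E
```

```text
time: 10.45
tcp_pos: [0.6166, 0.1392, -0.016]
orientation: [0.696, 0.718, 0.0, -0.0]
contact_force: [0.3, -0.5, -0.0]
width: 0.0854
finger_force: 0.0
time: 11.25
tcp_pos: [0.6185, 0.1288, 0.1783]
orientation: [0.697, 0.718, 0.002, 0.001]
contact_force: [-0.9, 0.5, 0.4]
width: 0.0854
finger_force: 0.0
go [0.633, -0.2937, 0.12] -> [-422.9    1.6   57.6] turn 1.7 | t 11.25 tcp [0.6185 0.1288 0.1783] q [-0.7   0.52  0.61  1.65 -0.33  1.07  0.04] w 0.0854 ff 0.0 F [-0.9  0.5  0.4]
wrist disc 241 300 322 17 33 [0.61301332 0.27031757 0.028     ]
51 [0.6126 0.2651 0.056 ] [0.6079 0.2643 0.0515] [0.6171 0.2671 0.0624]
((0.6158324480056763, 0.19569212198257446), (0.05012273043394089, 0.17914961278438568), 2.126288652420044) [0.58752334 0.10590188]
40 464.375 236.6 [0.61102487 0.27191266 0.028     ]
bluetip 10 465 467 226 229 466.2 227.5
```

The disc is now at (0.6130,0.2703) and the rod at (0.6125,0.2693), about 1 mm apart, and the plinth is released. On to the stylus.

```bash
python3 -m creep '[[-1,-25,0,-5,0],[-1,-70,0,-10,0],[-1,-119,0,-10,0],[-1,-168,0,-10,0],[-1,-217,0,-10,1],[-1,-266,0,-10,1],[-1,-315,0,-10,2],[-1,-350,0,-10,2]]'
python3 - <<'E'
from h import *
go([.628,-.29,.12],0)
c=cam("wrist"); save(c,"w6.png"); P=cloud(c); print(c["o"])
h=cv2.cvtColor(c["img"],cv2.COLOR_RGB2HSV); y=cv2.inRange(h,(105,100,40),(130,255,255))
nn,l,st,ce=cv2.connectedComponentsWithStats(y)
for i in range(1,nn):
    if st[i,4]>60:
        p=P[l==i]; t=p[p[:,2]>.117]; print(st[i],ce[i],p.mean(0).round(4),"top",len(t),t.mean(0).round(4) if len(t) else 0)
z=P[...,2]; m=((z>.057)&(z<.067)&(abs(P[...,0]-.628)<.05)&(abs(P[...,1]+.29)<.05)); q=P[m][:,:2].astype(np.float32)
if len(q): print("stand",len(q),cv2.minAreaRect(q))
E
```

```text
time: 12.15
tcp_pos: [0.6261, -0.2244, 0.1822]
orientation: [0.71, 0.704, -0.001, -0.001]
contact_force: [1.1, 0.5, 0.2]
width: 0.0851
finger_force: 0.0
go [0.628, -0.29, 0.12] -> [-65.6   2.5  62.2] turn -0.5 | t 12.15 tcp [ 0.6261 -0.2244  0.1822] q [-0.15  0.59  0.65  1.55 -0.38  1.13  0.58] w 0.0851 ff 0.0 F [1.1 0.5 0.2]
[ 0.62747578 -0.14964407  0.34421454]
[495  36  67  34 713] [530.26367461  52.18653576] [ 0.7402 -0.1171  0.1187] top 402 [ 0.7379 -0.1171  0.1378]
[309 296  23  39 699] [319.80543634 314.23462089] [ 0.6299 -0.2835  0.0925] top 3 [ 0.6275 -0.1496  0.3442]
[309 334  25  22 414] [320.8236715  344.40096618] [ 0.6303 -0.29    0.1219] top 414 [ 0.6303 -0.29    0.1219]
stand 4348 ((0.630466639995575, -0.29089438915252686), (0.061196401715278625, 0.06028223782777786), 74.1994400024414)
```

View pics/w6.png

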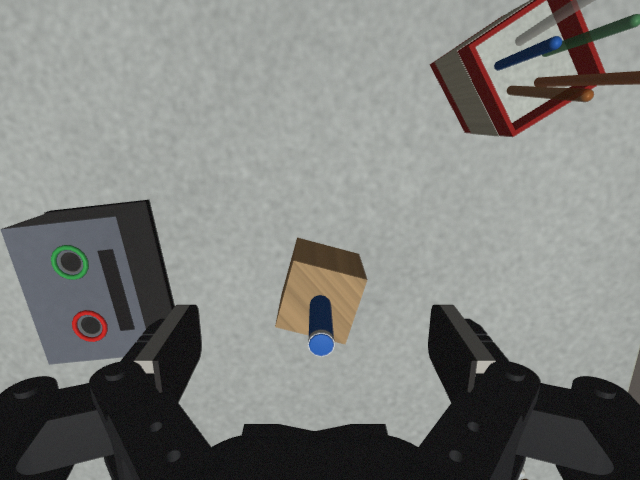

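The wrist view shows the stylus top at (321,344), with the stand beneath it. That gives (0.630,-0.290), top at z=0.122, as it should be. The green hole is at (70,262) and the red one at (90,326). I'll descend and grip.

```bash
python3 -m creep '[[-1,-35,3,0,0],[-1,-60,4.8,0,0],[-1,-66,4.8,10,0],[-1,-66,4.8,40,0],[-1,-66,4.8,75,0],[-1,-66,4.8,105,0],[-1,-66,4.8,122,0],[-1,-66,4.8,128,0]]' 60
python3 -c "
from h import *
go([.6303,-.29,.055],0)
c=cam('wrist'); P=cloud(c)
h=cv2.cvtColor(c['img'],cv2.COLOR_RGB2HSV); y=cv2.inRange(h,(105,100,40),(130,255,255)); y[:,:250]=0;y[:,390:]=0
p=P[y>0]; t=p[(p[:,2]>.117)&(p[:,2]<.13)]; print(len(p),len(t),t.mean(0) if len(t) else 0)"
python3 -m creep '[[1,0,0,0,0],[1,0,0,0,0],[1,0,0,0,0],[1,0,0,0,0],[1,0,0,0,0],[1,0,0,0,0],[1,0,0,0,0],[1,0,0,0,0]]' 60
```

```text
time: 13.0
tcp_pos: [0.6309, -0.286, 0.0533]
orientation: [0.709, 0.705, -0.001, -0.002]
contact_force: [0.7, 1.0, 0.1]
width: 0.0856
finger_force: 0.0
go [0.6303, -0.29, 0.055] -> [-4.  -0.6 -1.7] turn -0.3 | t 13.0 tcp [ 0.6309 -0.286   0.0533] q [ 0.    0.78  0.58  1.55 -0.49  0.96  0.73] w 0.0856 ff 0.0 F [0.7 1.  0.1]
5245 2030 [ 0.63017339 -0.29010013  0.12121771]
time: 13.85
tcp_pos: [0.6321, -0.2872, 0.0565]
orientation: [0.709, 0.705, 0.0, 0.0]
contact_force: [-1.8, 1.3, 7.7]
width: 0.0155
finger_force: 58.3
```

```bash
python3 -m creep '[[1,0,0,-10,0],[1,0,0,-25,0],[1,0,0,-45,0],[1,0,0,-65,0],[1,0,0,-85,0],[1,0,0,-102,0],[1,0,0,-112,0],[1,0,0,-115,0]]'
python3 - <<'E'
from h import *
go([.436,-.256,.16],0)
c=cam("wrist"); save(c,"w7.png"); P=cloud(c); h=cv2.cvtColor(c['img'],cv2.COLOR_RGB2HSV)
y=cv2.inRange(h,(105,100,40),(130,255,255)); y[:,:250]=0;y[:,390:]=0
p=P[y>0]; print("stylus",len(p),p.max(0),p.min(0)); t=p[p[:,2]>p[:,2].max()-.006]; print(len(t),t.mean(0))
for nm,lo,hi in(("g",(45,80,40),(80,255,255)),("r",(0,120,60),(6,255,255)),("r2",(174,120,60),(180,255,255))):
    m=cv2.inRange(h,lo,hi); nn,l,st,ce=cv2.connectedComponentsWithStats(m)
    for i in range(1,nn):
        if st[i,4]>80: print(nm,st[i],ce[i].round(1),onz(c,st[i,0]+st[i,2]/2-.5,st[i,1]+st[i,3]/2-.5,.06).round(4),P[l==i].mean(0).round(4))
E
```

```text
time: 14.65
tcp_pos: [0.6324, -0.2872, 0.1724]
orientation: [0.709, 0.705, 0.0, 0.001]
contact_force: [-0.9, -0.3, -1.3]
width: 0.0152
finger_force: 58.5
go [0.436, -0.256, 0.16] -> [  30.3 -196.5   12.1] turn -0.3 | t 14.65 tcp [ 0.6324 -0.2872  0.1724] q [-0.03  0.65  0.64  1.48 -0.41  1.15  0.67] w 0.0152 ff 58.5 F [-0.9 -0.3 -1.3]
stylus 4866 [ 0.64097176 -0.21245599  0.33437501] [ 0.62481509 -0.29907484  0.17805741]
20 [ 0.6328595  -0.21245599  0.33437501]
g [ 13 163  42  41 654] [ 33.5 182.7] [ 0.4351 -0.255   0.06  ] [ 0.4363 -0.2546  0.0617]
r [446   0  30  50 308] [460.6  23.5] [ 0.7258 -0.1558  0.06  ] [ 0.7434 -0.1445  0.0082]
r [495   0  69  32 824] [521.6  12. ] [ 0.7683 -0.1508  0.06  ] [ 0.7545 -0.1532  0.0784]
r [ 38 240  39  36 493] [ 57.3 256.9] [ 0.4408 -0.3108  0.06  ] [ 0.4417 -0.3101  0.0609]
```

View pics/w7.png

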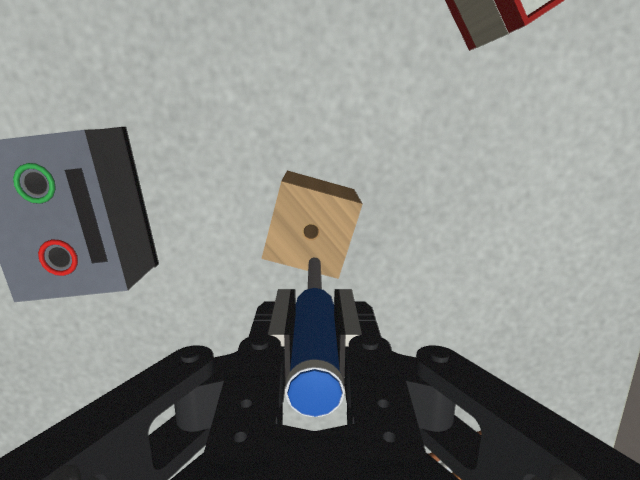

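The wrist view shows the stylus held upright: top disc at (315,393), steel point at about (314,260), and the green ring at (34,183). Next I'll work out where the stylus point is and hover over the hole.

```bash
python3 - <<'E'
from h import *
c=cam("wrist"); P=cloud(c); s=read_state()
h=cv2.cvtColor(c['img'],cv2.COLOR_RGB2HSV)
y=cv2.inRange(h,(100,150,130),(130,255,255)); y[:360]=0;y[:,270:360]|=0; v,u=np.nonzero(y[:, :]); k=(u>280)&(u<350); u=u[k];v=v[k]
p=P[v,u]; p=p[(p[:,2]>.22)&(p[:,2]<.25)]; print("top",len(p),p.mean(0), (u.min()+u.max())/2,(v.min()+v.max())/2,onz(c,(u.min()+u.max())/2,(v.min()+v.max())/2,.238))
for v in (262,266,270,275,280): print(v,[ (P[v,u]).round(4).tolist() for u in(311,314,317)])
print("tip",onz(c,314.5,261,.123)); tip=onz(c,314.5,261,.123)
M=R.from_quat(s["orientation"]).as_matrix(); print("tilt z",M[:,2]); print("move",(M.T@(np.array([.436,-.2555,.095])-tip))*1000)
E
```

```text
top 1823 [ 0.63261807 -0.2902658   0.23652358] 314.5 393.0 [ 0.63265159 -0.28911064  0.238     ]
262 [[0.6309, -0.2883, 0.131], [0.6325, -0.2872, 0.1339], [0.6342, -0.2879, 0.132]]
266 [[0.6309, -0.2879, 0.1381], [0.6325, -0.2878, 0.1383], [0.6341, -0.2883, 0.1371]]
270 [[0.631, -0.2881, 0.1436], [0.6325, -0.2873, 0.1455], [0.6341, -0.2881, 0.1436]]
275 [[0.631, -0.2874, 0.152], [0.6325, -0.2874, 0.1521], [0.634, -0.2875, 0.1517]]
280 [[0.631, -0.2881, 0.1568], [0.6325, -0.2875, 0.1582], [0.634, -0.2875, 0.158]]
tip [ 0.63280473 -0.29068899  0.123     ]
tilt z [ 6.09444488e-05  1.31338469e-05 -9.99999998e-01]
move [  34.22908135 -196.97559312   27.98846796]
```

```bash
python3 -m creep '[[1,4,-25,0,0],[1,11,-65,0,0],[1,18,-105,0,0],[1,26,-150,0,0],[1,32,-180,5,0],[1,34.5,-197,15,0],[1,34.5,-197,23,0],[1,34.5,-197,25,0]]'
python3 - <<'E'
from h import *
s=read_state(); c=cam("wrist"); save(c,"w8.png"); P=cloud(c); h=cv2.cvtColor(c['img'],cv2.COLOR_RGB2HSV)
print(s["tcp_pos"].round(4), "expected stylus axis", (s["tcp_pos"]+[.0003,-.0037,-.0505]).round(4))
m=cv2.inRange(h,(45,80,40),(80,255,255)); nn,l,st,ce=cv2.connectedComponentsWithStats(m); k=np.argmax(st[1:,4])+1
v,u=np.nonzero(l==k); pts=np.array([onz(c,a,b,.06)[:2] for a,b in zip(u,v)])
A=np.c_[2*pts,np.ones(len(pts))]; 
mm=P[l==k]; print("green",st[k],pts.mean(0),pts.min(0),pts.max(0),mm.mean(0))
(cx,cy),r=cv2.minEnclosingCircle(pts.astype(np.float32)); print("circle",cx,cy,r)
cv2.imwrite("pics/m8.png",cv2.resize(cv2.imread("pics/w8.png")[100:340,160:480],(640,480)))
for v in range(200,330,10): print(v,[P[v,u].round(4).tolist() for u in(311,314,317)])
E
```

```text
time: 15.55
tcp_pos: [0.4351, -0.2512, 0.145]
orientation: [0.709, 0.705, -0.0, -0.0]
contact_force: [1.2, 0.6, -0.1]
width: 0.0157
finger_force: 58.6
[ 0.4351 -0.2512  0.145 ] expected stylus axis [ 0.4354 -0.2549  0.0945]
green [293 222  43  40 617] [ 0.43519003 -0.25355699] [ 0.42126276 -0.26815198] [ 0.44927    -0.24094618] [ 0.43519185 -0.2532535   0.06096427]
circle 0.4351160228252411 -0.25473839044570923 0.014479639008641243
200 [[0.4334, -0.2265, 0.0592], [0.4354, -0.2265, 0.059], [0.4373, -0.2266, 0.0585]]
210 [[0.4334, -0.233, 0.0596], [0.4354, -0.233, 0.0597], [0.4373, -0.2331, 0.0591]]
220 [[0.4334, -0.24, 0.0585], [0.4353, -0.2399, 0.0589], [0.4373, -0.2398, 0.0593]]
230 [[0.4333, -0.2469, 0.0581], [0.4353, -0.2467, 0.0591], [0.4373, -0.2466, 0.0591]]
240 [[0.433, -0.2613, 0.0342], [0.4352, -0.2612, 0.0346], [0.4374, -0.2614, 0.0338]]
250 [[0.4332, -0.2621, 0.0546], [0.4352, -0.2629, 0.0523], [0.4373, -0.2625, 0.0536]]
260 [[0.4337, -0.2524, 0.1008], [0.4354, -0.2516, 0.103], [0.437, -0.2521, 0.1016]]
270 [[0.4338, -0.252, 0.1169], [0.4354, -0.2516, 0.1182], [0.437, -0.2519, 0.1174]]
280 [[0.4339, -0.2522, 0.1298], [0.4354, -0.2519, 0.1305], [0.4369, -0.2519, 0.1306]]
290 [[0.4342, -0.2471, 0.1528], [0.4355, -0.2471, 0.1527], [0.4368, -0.2467, 0.1537]]
300 [[0.4343, -0.2466, 0.1636], [0.4355, -0.2464, 0.164], [0.4367, -0.2467, 0.1633]]
310 [[0.4343, -0.247, 0.1713], [0.4355, -0.247, 0.1714], [0.4367, -0.2472, 0.171]]
320 [[0.4344, -0.2468, 0.1795], [0.4355, -0.2465, 0.1801], [0.4366, -0.2465, 0.1801]]
```

View pics/m8.png

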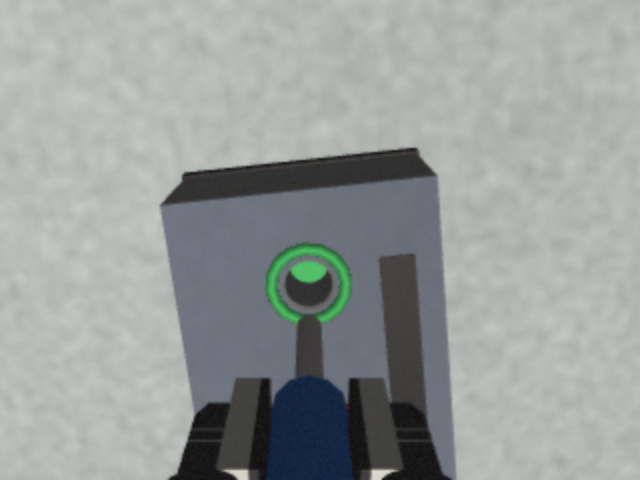

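In the wrist view the stem end is at (310,320) in the crop, just above the green hole centred at (309,284). Depth gives the stem axis at (0.4354,-0.2552) and the ring centre at (0.4351,-0.2547), so they are aligned. I'll insert.

```bash
python3 -m creep '[[1,0,0.5,8,0],[1,0,0,18,0],[1,0,0,28,0],[1,0,0,38,0],[1,0,0,46,0],[1,0,0,53,0],[1,0,0,57,0],[1,0,0,57,0]]'
python3 -m creep '[[1,0,0,2,0],[1,0,0,4,0],[1,0,0,6,0],[1,0,0,7,0],[1,0,0,8,0],[1,0,0,9,0],[1,0,0,9,0],[1,0,0,9,0]]'
```

```text
time: 16.4
tcp_pos: [0.4349, -0.2516, 0.0885]
orientation: [0.709, 0.705, -0.0, -0.0]
contact_force: [0.7, -0.0, -0.6]
width: 0.0154
finger_force: 58.6
time: 17.2
tcp_pos: [0.4353, -0.2517, 0.08]
orientation: [0.709, 0.705, 0.0, 0.0]
contact_force: [-0.2, 0.8, 3.3]
width: 0.0156
finger_force: 59.0
```

```bash
python3 -m creep '[[1,0,0,1,0],[1,0,0,2,0],[1,0,0,3,0],[1,0,0,4,0],[1,0,0,4,0],[1,0,0,4,0],[1,0,0,4,0],[1,0,0,4,0]]'
python3 - <<'E'
from h import *
c=cam("scene"); h=cv2.cvtColor(c['img'],cv2.COLOR_RGB2HSV); y=cv2.inRange(h,(22,120,100),(35,255,255)); y[:,:400]=0; v,u=np.nonzero(y); print(len(u),u.mean(),v.mean())
c=cam("wrist"); P=cloud(c); print([P[v,314].round(4).tolist() for v in(265,275,285)])
h=cv2.cvtColor(c['img'],cv2.COLOR_RGB2HSV); y=cv2.inRange(h,(100,150,130),(130,255,255)); y[:360]=0; v,u=np.nonzero(y); p=P[v,u]; p=p[(p[:,2]>.13)&(p[:,2]<.16)]; print("top",len(p),p.mean(0))
for i in range(3): s=read_state(); print(s["tcp_pos"].round(4),s["contact_force"].round(1),round(s["finger_force"],1)); cam("scene")
E
```

```text
time: 18.0
tcp_pos: [0.4358, -0.2521, 0.0769]
orientation: [0.709, 0.705, 0.0, 0.001]
contact_force: [-2.8, 2.0, 26.1]
width: 0.0154
finger_force: 61.7
40 464.375 236.6
[[0.4361, -0.2463, 0.059], [0.4361, -0.2527, 0.0563], [0.4361, -0.2523, 0.0695]]
top 1826 [ 0.43618239 -0.25532066  0.14177821]
[ 0.4357 -0.2521  0.0769] [-2.8  1.7 25.6] 61.7
[ 0.4358 -0.2521  0.0769] [-3.7  1.5 25.6] 61.7
[ 0.4358 -0.2521  0.0769] [-3.2  1.2 25. ] 61.7
```

The button is bottomed (steady 25 N, point height about 0.028) and the plinth's disc hasn't moved, so I'm handing in.

```bash
python3 -c "
from h import *
print(close_job())"
```

```text
the job is handed in; nothing more can be done
None
```

I handed the job in at about 18 s; no verdict came back, but my last checks had the disc about 1 mm from the lamp tip's vertical and the gripped stylus holding the green button at its stop with a steady 25 N.

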